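# Make up a cutting kit and a gluing kit in a model-making studio

## Task

Make up the two tool trays for the model makers: in the oblong cutting tray lay the safety rule lengthwise in the wide lane and the snap-off knife lengthwise in the narrow lane, and in the square gluing tray put the small glue bottle, the brass weight and the small tape roll, each upright or flat on the floor of a free pocket of its own. Set the things down rather than dropping them, and leave the large tape roll and the sanding block where they are.

Things in the scene. Friction and masses are not known exactly. Their poses are not given: they have to be found in the camera images.
- cutting_tray: Oblong shallow plywood tray, 198 (x) by 169 mm (y), fixed on a cutting mat whose top is 3 mm above the table and bears all things; left or right, turned up to 0.2 rad. Origin: centre of underside. Inner floor 5 mm above it; 5 mm thick walls end 13 mm above it. A divider along x at y=-13 mm makes two 188 mm long lanes: wide (90 mm, centre y=+34.5) and narrow (64 mm, centre y=-47.5).
- gluing_tray: Square shallow plywood tray, 183 mm, fixed on the mat on the other side, turned up to 0.2 rad. Origin: centre of underside. Inner floor 5 mm above it; 5 mm thick walls and crossed dividers end 13 mm above it. Four pockets 84 by 84 mm, centred at x, y = +-44.5 mm. The one at +x +y already holds a fixed round tin of pins (54 mm wide, top 26 mm above the origin); three are free.
- safety_rule: Short aluminium safety rule (cutting straightedge), 130 g: flat plate 160 mm long (x), 40 mm wide (y), 4 mm thick, with an upright finger rib along the middle of its top, 150 mm long, 10 mm wide, its top 22 mm above the underside. Grip it across the rib, near the middle. Origin: centre of the underside, z up. At the start its x is within 0.25 rad of the world's.
- snap_knife: Black snap-off knife, blade drawn in, lying flat, 90 g: handle x -75 to +40 mm, 24 mm wide (y), 18 mm high; steel sleeve x +40 to +75, 18 wide, 14 high; grey thumb slide at x +5 to +25, top 21 mm high. Origin: middle of its length on the underside, z up. At the start its x is within 0.25 rad of the world's.
- glue_bottle: Small white glue bottle with a brown band and a grey nozzle, standing: round body 38 mm in diameter with straight sides up to 41 mm, nozzle tip at 64 mm. Origin: centre of the underside; z up. About 60 g.
- brass_weight: Brass setting weight, standing: round body 40 mm in diameter, 28 mm high, with a small knob (18 mm in diameter) on top to 45 mm. Origin: centre of the underside; z up. 300 g.
- small_tape: The smaller of two rolls of cream-coloured tape, lying flat: outside diameter 58 mm, 25 mm high, hole about 34 mm in diameter. Grip it across the outside. Origin: centre of the underside; z up. 50 g.
- large_tape: The larger tape roll, lying flat: outside diameter 80 mm, 38 mm high. Not part of any kit; leave it where it is. Origin: centre of the underside.
- sanding_block: Cork sanding block, 70 mm (its x) by 43 mm, 29 mm high. Not part of any kit; leave it where it is. Origin: centre of the underside.
There are look-alikes about, which are no part of the job. What is shaped like the small_tape but pink is not meant.

How it is judged:
By the outcome, as a careful person would: the job done as asked, in the order asked, and still so for the second after the job is handed in, with the robot touching nothing.
It also fails if it takes over 128 s, if anything falls off the work surface, if the arm or the gripper's body presses on something with over 40 N, if the wrist force passes 120 N, or if a joint passes its speed limit or range.

## Robot

A 6-joint arm with a two-finger parallel gripper is mounted at the origin on the work surface. World frame = base frame: x ahead of the robot, y to its left, z up, the work surface at z = 0. Lengths are in mm, angles in rad, forces in N, time in s.
With the tool pointing down it reaches from about 300 to 775 mm from the base axis. Payload 14.6 kg.
Tool frame: the origin (TCP) lies at the very end of the fingers, on their centre line; the grasp point (between the pads) lies 19 mm behind it; z points along the fingers, y is the line along which they close (so a half turn about z gives the same grasp; the last joint's range is limited). The gripper opens to 94 mm and grips with 3 to 60 N. Pads are 16 mm wide; open, the fingers measure 119 mm over their backs; the gripper's body (75 mm by 177 mm) begins 78 mm behind the grasp point.
Start: joints at [1.258, 0.3, 1.521, -0, 1.321, -0.067], TCP at [133.831, 533.459, 205.446] pointing down, gripper open.
Joint ranges: [-3.03, 3.03], [-0.79, 2.21], [0.23, 2.52], [-1.04, 4.18], [0, 3.07], [-2.55, 2.55]. Speed limits (rad/s): [2.22, 2.22, 2.57, 3.14, 3.14, 3.14].

## Interface

Orientations are given as [roll, pitch, yaw] about the fixed x, y, z axes, in that order (R = Rz(yaw) Ry(pitch) Rx(roll)).
In Python, from cell import manip, camera, get_calibration gives the robot as it stands. The module is installed in compiled form; this text tells all that it offers.
- The arm moves only by the tool jog_arm, never from a script. Its argument "plan" is one flat list of numbers, 6 for each row, row after row: the shift along the world's x, y, z in m, then the turn, a rotation vector about the world's x, y, z in degrees. A call has 1 to 20 rows; each row is the pose to reach, as a shift and turn from the pose commanded when the call began; what a row does not reach only later rows make up. A row lasts 1/10 s, in which the tool goes at most 50 mm and 8.59 degrees, less where a joint would pass 70% of its speed; a pose out of reach is approached as far as the arm can. A call with a gripper value outside its range is refused whole. "claw" is the finger opening in m, from 0 to 0.094, set as the call begins (left out, the last holds). The fingers move at their own pace and stop on an object; "force" is the grip in N (left out, the last holds). Time passes only in rows, so rows that repeat a pose let the fingers close. It gives the time, the measured TCP pose, the force, the opening and the grip force at its end, in the units of the state.
- manip.read_state(): the state, without advancing time (a new reading comes with each control period).
- camera(name): name is "side" or "top" or "wrist"; returns (picture, depth): 420x560x3 uint8, red, green, blue; 420x560 float32, mm along the optical axis (not along the pixel's ray), 0 where there is no reading.
- get_calibration(name): a dict with "fx", "fy", "cx", "cy" (pixels), "k1" (the pictures are not rectified: a ray, as slopes to the right and down, at radius r is drawn at 1 + k1 r^2 times it, then the intrinsics apply), "origin" and "attitude" of the camera in the world. Camera axes: x right, y down, z forward; pixel columns grow to the right and rows downward; lengths in mm; the calibration is good to about 2 mm. A picture is of the moment at which its call begins: read the wrist's pose just before it. get_calibration takes no time and is no camera call; for the wrist camera it gives the pose at the moment of the call.
- manip.sign_off(): hands the job in; it is judged then, once.
The state is a dict: "clock": time; "joints": joint angles; "qd": joint speeds; "effort": joint torques, N m; "eef_pos": TCP position; "eef_rot": TCP orientation; "wrist_force": force on the tool from outside, world axes, zero at the start; "moment": the same for the moment, N m; "finger_gap": finger opening in mm; "finger_force": force on a finger pad.
Only numpy, scipy, OpenCV 4.12 (cv2) and the standard library are available. Lean on these libraries where they do the work, as an engineer would, in place of code of your own. Each camera call takes 0.05 s, during which the arm holds its last target. There are 200 camera calls.

## Working session

There is one attempt and no reset: what is moved stays moved. The work goes in short steps, Python scripts to look and compute and a tool call to move; the robot and the scene stay as the last step left them, time stands still between calls to the robot, and variables do not carry over. Pictures are saved under pics/ and viewed, at most 14 in all, crops included, and the job is handed in when it is done.

Besides the shell and the picture viewer there is one more tool, called after ">>>" as name(argument=value, ...) on one line, values as JSON. jog_arm: Moves the arm, as the interface text tells. Its arguments: {"type":"object","properties":{"plan":{"type":"array"},"claw":{"type":"number"},"force":{"type":"number"}},"required":["plan"]}

```bash
ls; mkdir -p pics; cat > h.py <<'E'
import numpy as np, cv2
from cell import manip, camera, get_calibration
def snap(n):
    c=get_calibration(n); p,d=camera(n); return c,p,d
def rot(c):
    a=np.array(c["attitude"],float)
    if a.shape==(3,3): return a
    from scipy.spatial.transform import Rotation as R
    return R.from_euler('xyz',a).as_matrix()
def world(c,d):
    h,w=d.shape
    K=np.array([[c["fx"],0,c["cx"]],[0,c["fy"],c["cy"]],[0,0,1.]])
    uv=np.stack(np.meshgrid(np.arange(w),np.arange(h)),-1).reshape(-1,1,2).astype(np.float64)
    s=cv2.undistortPoints(uv,K,np.array([c["k1"],0,0,0.])).reshape(h,w,2)
    P=np.dstack([s[...,0]*d,s[...,1]*d,d])
    W=P@rot(c).T+np.array(c["origin"],float)
    W[d==0]=np.nan
    return W
def save(n,p): cv2.imwrite("pics/"+n+".png",cv2.cvtColor(p,cv2.COLOR_RGB2BGR))
E
python3 - <<'E'
from h import *
for n in("top","side"):
    c,p,d=snap(n); print(c); save(n+"0",p); np.savez(n+"0.npz",p=p,d=d,W=world(c,d))
print(manip.read_state())
E
```

```text
pics
{'fx': 504.58856231845397, 'fy': 504.58856231845397, 'cx': 281.277548316359, 'cy': 208.25919410471766, 'k1': 0.045613154133823545, 'origin': array([ 237.58444718,  109.96211608, 1547.58505387]), 'attitude': array([-2.99447687, -0.01393614, -1.56262449])}
{'fx': 447.98252765699766, 'fy': 447.98252765699766, 'cx': 270.00093003039797, 'cy': 218.29400771664945, 'k1': 0.009609428423863, 'origin': array([ 196.63182037, -645.27684863,  858.25863993]), 'attitude': array([-2.38302513,  0.01109607, -0.34970142])}
{'clock': 0.1, 'joints': array([ 1.25842195e+00,  3.00364188e-01,  1.52151890e+00, -1.16409460e-05,
        1.32069835e+00, -6.66070192e-02]), 'qd': array([ 0.00137741, -0.00167415, -0.00186456, -0.0012371 ,  0.00046796,
       -0.00084347]), 'effort': array([ 3.99405719e-03, -5.32653165e+01, -3.53275430e+01,  7.10874796e-02,
        2.35458522e-02, -4.61265108e-05]), 'eef_pos': array([133.75254438, 533.24643689, 204.97127844]), 'eef_rot': array([-3.14060531e+00, -5.45603905e-05,  2.89582816e+00]), 'wrist_force': array([0.40349539, 0.71362034, 0.34456311]), 'moment': array([-0.03892332,  0.01050649, -0.00757816]), 'finger_force': 0.0, 'finger_gap': 94.02209907786938}
```

View pics/top0.png

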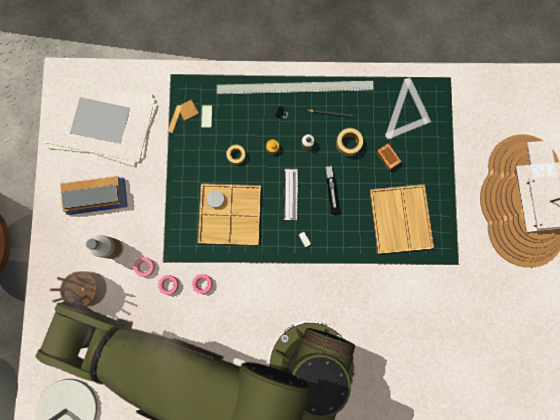

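View pics/side0.png

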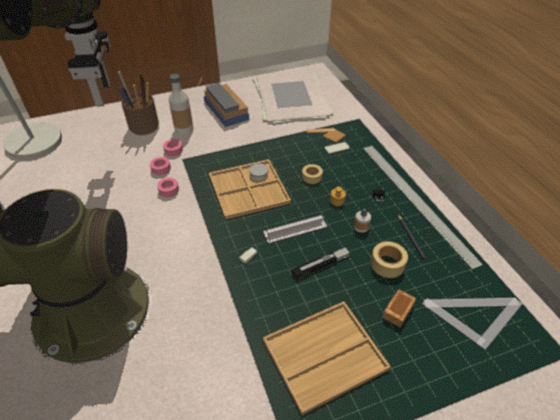

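Top view: the image's up direction is world +x and left is +y. The gluing tray is at about (230,215) with its tin at the upper left, and the cutting tray is at (402,218).

- **Rule and knife:** the rule is at (291,195). The knife is at (332,190).
- **Weight and bottle:** the brass weight is at (273,146). The white glue bottle is at (308,142).
- **Rolls and block:** the cream roll at (235,154) is the small one, and the cream roll at (349,141) is the large one. The pink rolls at (144,267), (168,285) and (203,285) are look-alikes. The sanding block is at (389,156).

Next I measure them and confirm with a crop.

```bash
python3 - <<'E'
from h import *
for n,seeds in (("top",dict(rule=(291,195),knife=(332,190),stape=(235,154),weight=(273,146),bottle=(308,142),ltape=(349,141),block=(389,156),glu=(230,215),cut=(402,218))),
  ("side",dict(rule=(295,229),knife=(320,264),stape=(312,174),weight=(338,198),bottle=(362,222),ltape=(389,260),block=(400,308),glu=(249,190),cut=(326,356)))):
    z=np.load(n+"0.npz"); W=z["W"]; p=z["p"]
    m=np.isfinite(W[...,2])
    mat=(p[...,1].astype(int)>p[...,0]+12)&m&(W[...,2]<20)
    A=np.c_[W[mat][:,:2],np.ones(mat.sum())]; pl=np.linalg.lstsq(A,W[mat][:,2],rcond=None)[0]
    hgt=W[...,2]-(W[...,:2]@pl[:2]+pl[2]); print(n,"plane",pl)
    hm=((hgt>5)&(hgt<80)&m).astype(np.uint8)
    k,lab=cv2.connectedComponents(hm)
    for s,(u,v) in seeds.items():
        w=lab[v-6:v+7,u-6:u+7]; w=w[w>0]
        if len(w)==0: print(s,"none");continue
        l=np.bincount(w).argmax(); q=lab==l
        P=W[q]; r=cv2.minAreaRect(P[:,:2].astype(np.float32))
        print(s,q.sum(),"rect c",np.round(r[0],1),"sz",np.round(r[1],1),"ang",round(r[2],1),"maxh",round(np.percentile(hgt[q],98),1))
p=np.load("top0.npz")["p"]; save("crop1",cv2.resize(p[125:260,190:440],None,fx=3.2,fy=3.2,interpolation=cv2.INTER_CUBIC))
E
```

```text
top plane [-9.67539947e-04 -1.46657129e-04  2.99408277e+00]
rule 327 rect c [511.1  62.3] sz [ 43.1 157.1] ang 88.8 maxh 27.5
knife 371 rect c [520.9 -66.8] sz [155.5  28.4] ang 7.0 maxh 24.7
stape 228 rect c [631.4 232.2] sz [61.3 58.3] ang 64.4 maxh 30.9
weight 147 rect c [657.3 119.3] sz [34.4 40.5] ang 89.7 maxh 47.6
bottle 155 rect c [675.1  14.4] sz [48.  35.5] ang 31.8 maxh 63.1
ltape 426 rect c [ 672.6 -118.4] sz [78.5 78.2] ang 49.0 maxh 43.6
block 351 rect c [ 632.  -242.2] sz [75.1 55.5] ang 35.4 maxh 34.5
glu 2178 rect c [446.2 247.2] sz [190.7 191.2] ang 87.9 maxh 28.1
cut 2039 rect c [ 436.  -279.6] sz [209.8 178.5] ang 7.4 maxh 17.8
side plane [ 6.63529066e-04 -1.61839921e-03  1.16629751e+00]
rule 455 rect c [512.9  55.3] sz [ 32.2 155.9] ang 87.0 maxh 24.7
knife 602 rect c [526.4 -67.8] sz [151.9  26. ] ang 7.6 maxh 21.7
stape 292 rect c [635.  229.8] sz [57.5 55.1] ang 66.4 maxh 28.1
weight 217 rect c [659.2 116. ] sz [38.1 38.8] ang 59.7 maxh 45.7
bottle 275 rect c [672.6   5.9] sz [35.  36.6] ang 41.9 maxh 62.5
ltape 905 rect c [ 675.9 -121.4] sz [81.1 78.7] ang 35.4 maxh 40.3
block 680 rect c [ 630.8 -242.7] sz [72.7 42. ] ang 34.0 maxh 31.6
glu 2206 rect c [448.  248.9] sz [189.7 187.2] ang 88.8 maxh 26.6
cut 4469 rect c [ 438.1 -278.2] sz [201.2 171.1] ang 5.9 maxh 14.9
```

View pics/crop1.png

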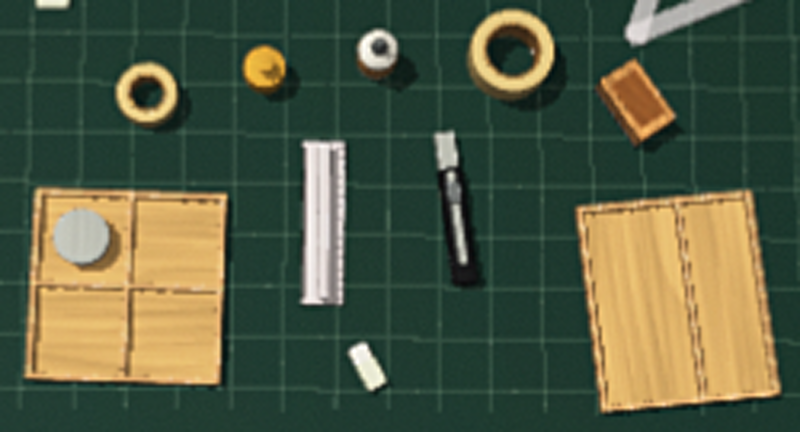

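The crop confirms it. The small cream roll is at (148,94), the weight at (265,68), the bottle at (378,52), the rule at (323,222) and the knife at (458,210). The large roll at (510,55) and the block at (637,100) are left alone. I start with the rule.

>>> jog_arm(plan=[0.378,-0.474,-0.005,0,0,12,0.378,-0.474,-0.005,0,0,12,0.378,-0.474,-0.005,0,0,12,0.378,-0.474,-0.005,0,0,12,0.378,-0.474,-0.005,0,0,12,0.378,-0.474,-0.005,0,0,12,0.378,-0.474,-0.005,0,0,12,0.378,-0.474,-0.005,0,0,12,0.378,-0.474,-0.005,0,0,12,0.378,-0.474,-0.005,0,0,12,0.378,-0.474,-0.005,0,0,12,0.378,-0.474,-0.005,0,0,12,0.378,-0.474,-0.005,0,0,12,0.378,-0.474,-0.005,0,0,12,0.378,-0.474,-0.005,0,0,12,0.378,-0.474,-0.005,0,0,12], claw=0.05, force=25)

```text
clock: 1.7
eef_pos: [511.2, 60.7, 200.6]
eef_rot: [3.141, 0.0, 3.107]
wrist_force: [0.2, -0.0, -0.1]
finger_gap: 49.6
finger_force: 0.0
```

```bash
cat > meas.py <<'E'
from h import *
import sys
# wrist look: list components higher than 5 mm over the mat
def look(name,zmax=90,show=True,mn=150):
    s=manip.read_state(); c,p,d=snap("wrist"); W=world(c,d)
    print("t",round(s["clock"],1),"tcp",np.round(s["eef_pos"],1),"yaw",round(np.degrees(s["eef_rot"][2]),1),"gap",round(s["finger_gap"],1))
    print("cam",np.round(c["origin"],0)); np.savez("w.npz",p=p,d=d,W=W); save(name,p)
    h=W[...,2]; m=np.isfinite(h)&(h>7)&(h<zmax)
    n,l,st,_=cv2.connectedComponentsWithStats(m.astype(np.uint8))
    for i in range(1,n):
        if st[i,4]<mn: continue
        P=W[l==i]; r=cv2.minAreaRect(P[:,:2].astype(np.float32))
        t=P[P[:,2]>np.percentile(P[:,2],97)-4]; rt=cv2.minAreaRect(t[:,:2].astype(np.float32))
        f=lambda r:(np.round(r[0],1),np.round(r[1],1),round(r[2],1))
        print(st[i],"all",*f(r),"top z",round(np.percentile(P[:,2],97),1),*f(rt))
    return c,p,d,W
if __name__=="__main__": look(sys.argv[1])
E
python3 meas.py w1
```

```text
t 1.7 tcp [511.2  60.7 200.6] yaw 178.0 gap 49.6
cam [435.  63. 381.]
[  370    11   190   197 35087] all [447.9 249.8] [184.7 183.5] 88.8 top z 29.3 [493.6 293.3] [53.1 52.7] 50.7
[ 211   15   40   54 1007] all [373.1  19.4] [43.2 18.6] 27.6 top z 16.7 [373.1  19.4] [43.2 18.6] 27.6
[   0   50   53  167 4552] all [ 452.8 -216.5] [156.9  55.6] 5.0 top z 17.4 [ 463.8 -192.6] [ 48.5 153.9] 76.5
[ 260  107   42  152 4938] all [512.6  61.8] [ 39.9 159.7] 89.6 top z 26.6 [512.6  61.8] [ 10.  149.2] 89.6
[ 130  131   58  140 3498] all [525.6 -64.6] [149.  25.] 7.5 top z 24.6 [508.3 -67. ] [112.1  22.1] 7.4
[ 411  262   60   39 1580] all [628.6 232.5] [47.5 56.5] 3.6 top z 29.9 [623.  233.4] [56.2 35.8] 87.9
[   0  266   55   74 2452] all [ 630.9 -239.6] [70.  44.2] 32.3 top z 33.3 [ 633.7 -237.8] [62.8 44.2] 32.4
[319 295  26  43 694] all [662.1 110.7] [41.3 21.1] 12.6 top z 48.7 [661.5 116.6] [19.1  9.4] 12.8
[222 309  37  30 894] all [664.2  12. ] [37.7 19. ] 82.5 top z 48.8 [662.2  11.5] [31.9 12.2] 87.6
[531 380  23  34 423] all [788.4 371.4] [25.8 51.8] 89.9 top z 9.1 [788.4 371.4] [25.8 51.8] 89.9
[311 384  21  27 308] all [775.7 101.1] [15.6 32.6] 67.8 top z 18.9 [775.7 101.1] [15.6 32.6] 67.8
[194 394  54   9 278] all [779.4 -22.5] [65.1  7.7] 83.0 top z 12.0 [779.3 -23.1] [63.9  7.7] 83.0
```

>>> jog_arm(plan=[0.001,0.002,-0.05,0,0,1.5,0.001,0.002,-0.1,0,0,1.5,0.001,0.002,-0.14,0,0,1.5,0.001,0.002,-0.165,0,0,1.5,0.001,0.002,-0.18,0,0,1.5,0.001,0.002,-0.188,0,0,1.5,0.001,0.002,-0.188,0,0,1.5,0.001,0.002,-0.188,0,0,1.5])

```text
clock: 2.55
eef_pos: [513.2, 61.8, 13.4]
eef_rot: [3.142, 0.001, 3.132]
wrist_force: [0.1, -0.9, -0.0]
finger_gap: 50.1
finger_force: 0.0
```

>>> jog_arm(plan=[0,0,0,0,0,0,0,0,0,0,0,0,0,0,0,0,0,0,0,0,0,0,0,0,0,0,0,0,0,0,0,0,0,0,0,0,0,0,0,0,0,0,0,0,0,0,0,0], claw=0.0, force=30)

```text
clock: 3.35
eef_pos: [512.9, 61.5, 12.5]
eef_rot: [3.142, 0.0, 3.131]
wrist_force: [-0.9, 0.3, 2.0]
finger_gap: 9.9
finger_force: 30.0
```

>>> jog_arm(plan=[0,0,0.02,0,0,0,0,0,0.06,0,0,0,0,0,0.1,0,0,0,-0.01,-0.04,0.13,0,0,1,-0.079,-0.306,0.15,0,0,6.9,-0.079,-0.306,0.15,0,0,6.9,-0.079,-0.306,0.15,0,0,6.9,-0.079,-0.306,0.15,0,0,6.9,-0.079,-0.306,0.15,0,0,6.9,-0.079,-0.306,0.15,0,0,6.9,-0.079,-0.306,0.15,0,0,6.9,-0.079,-0.306,0.15,0,0,6.9,-0.079,-0.306,0.15,0,0,6.9,-0.079,-0.306,0.15,0,0,6.9,-0.079,-0.306,0.15,0,0,6.9])

```text
clock: 4.85
eef_pos: [434.1, -243.8, 162.4]
eef_rot: [3.142, -0.0, -3.03]
wrist_force: [0.8, -0.9, -0.6]
finger_gap: 9.6
finger_force: 30.0
```

```bash
python3 meas.py w2
```

```text
t 4.8 tcp [ 434.1 -243.8  162.4] yaw -173.6 gap 9.6
cam [ 359. -253.  342.]
[  143    83   198   210 23266] all [ 438.6 -277.3] [197.6 169.6] 5.9 top z 17.5 [ 438.6 -277.3] [197.6 169.6] 5.9
[ 429  229   39  110 3137] all [511.4 -67.7] [121.7  25. ] 7.1 top z 24.9 [507.1 -68.3] [113.2  22.2] 7.3
[259 379  36  38 831] all [ 642.8 -232.5] [41.6 41. ] 32.4 top z 33.6 [ 642.8 -232.5] [41.6 40.8] 32.4
[463 409  36  11 267] all [661.4   5.9] [11.7 34.6] 19.8 top z 20.7 [658.    7.6] [ 5.1 25.5] 9.5
```

View pics/w2.png

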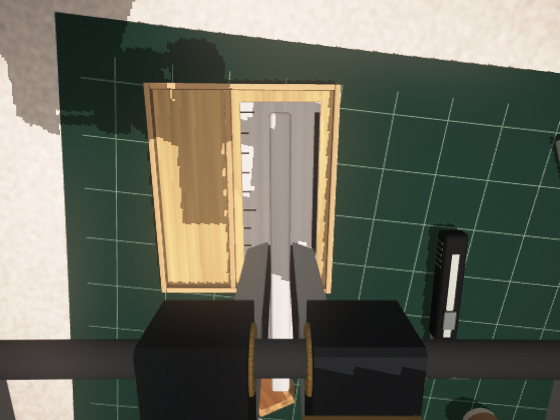

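The rule (270–320, 100–250) is held over the wide lane at the right of the tray. The narrow lane is at (195,190).

>>> jog_arm(plan=[0.001,0.0005,-0.04,0,0,-0.5,0.001,0.0005,-0.08,0,0,-0.5,0.001,0.0005,-0.11,0,0,-0.5,0.001,0.0005,-0.13,0,0,-0.5,0.001,0.0005,-0.138,0,0,-0.5,0.001,0.0005,-0.142,0,0,-0.5,0.001,0.0005,-0.144,0,0,-0.5,0.001,0.0005,-0.1445,0,0,-0.5,0.001,0.0005,-0.145,0,0,-0.5,0.001,0.0005,-0.145,0,0,-0.5])

```text
clock: 5.9
eef_pos: [435.0, -244.2, 17.9]
eef_rot: [-3.141, 0.001, -3.04]
wrist_force: [0.0, 0.3, -2.8]
finger_gap: 9.8
finger_force: 30.0
```

>>> jog_arm(plan=[0,0,-0.0005,0,0,0,0,0,-0.0005,0,0,0,0,0,-0.0005,0,0,0])

```text
clock: 6.2
eef_pos: [435.1, -244.2, 17.5]
eef_rot: [-3.141, 0.001, -3.04]
wrist_force: [-2.0, 0.7, 5.1]
finger_gap: 9.7
finger_force: 30.0
```

>>> jog_arm(plan=[0,0,0,0,0,0,0,0,0,0,0,0,0,0,0,0,0,0,0,0,0,0,0,0,0,0,0.02,0,0,0,0,0,0.06,0,0,0,0,0,0.11,0,0,0,0,0,0.14,0,0,0,0.073,0.174,0.14,0,0,1.3,0.073,0.174,0.14,0,0,1.3,0.073,0.174,0.14,0,0,1.3,0.073,0.174,0.14,0,0,1.3,0.073,0.174,0.14,0,0,1.3,0.073,0.174,0.14,0,0,1.3,0.073,0.174,0.14,0,0,1.3], claw=0.05)

```text
clock: 7.7
eef_pos: [507.5, -70.8, 156.9]
eef_rot: [-3.142, -0.0, -3.018]
wrist_force: [-0.1, -0.0, 0.1]
finger_gap: 49.9
finger_force: 0.0
```

```bash
python3 meas.py w3; python3 - <<'E'
from h import *
c,p,d=snap("top"); save("top1",cv2.resize(p[160:260,340:450],None,fx=4,fy=4))
E
```

```text
t 7.7 tcp [507.5 -70.8 156.9] yaw -172.9 gap 49.9
cam [432. -81. 337.]
[    0     0   160   204 30624] all [ 451.9 -263.9] [168.8 146.8] 5.9 top z 30.9 [ 440.5 -243.6] [137.2  11.7] 5.9
[ 389   21   37   61 1403] all [373.   19.4] [43.4 19. ] 28.2 top z 16.6 [373.   19.4] [43.4 19. ] 28.3
[ 509  104   51  159 4180] all [468.6 180.9] [ 49.5 140. ] 89.2 top z 17.6 [481.2 160. ] [134.6  41.5] 17.9
[ 270  134   28  156 3835] all [525.7 -65.7] [149.2  24.1] 7.2 top z 24.8 [508.7 -67.7] [112.2  22.1] 7.7
[  47  257   80   55 2271] all [ 624.4 -244.8] [53.7 43.4] 33.6 top z 33.5 [ 619.  -248.4] [39.8 43. ] 34.1
[215 312  37  27 677] all [647.9 -97.8] [40.8 10.7] 61.6 top z 42.0 [ 642.6 -105.8] [19.3  7.8] 77.0
[531 322  29  18 365] all [614.3 215.3] [ 6.1 30.4] 44.5 top z 26.1 [614.6 214.3] [ 3.5 11.6] 50.0
[195 379  53  22 859] all [ 702.5 -105. ] [20.2 55.7] 21.5 top z 42.6 [ 702.5 -105. ] [20.2 55.7] 21.5
[323 379  39  24 625] all [679.   11.1] [26.2 34.5] 24.2 top z 67.5 [673.8  10.7] [7.7 9. ] 8.8
[194 410  45  10 227] all [ 767.8 -110.5] [48.6  7.6] 84.1 top z 11.6 [ 767.8 -110.5] [48.6  7.6] 84.1
```

View pics/top1.png

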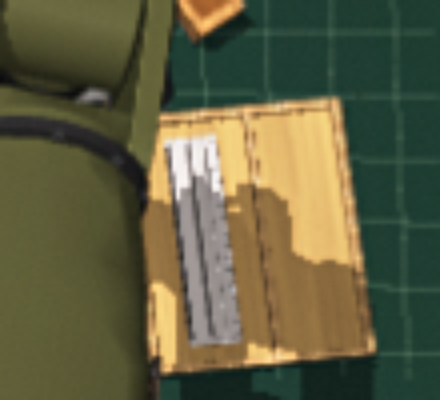

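The rule lies at about (205,240), lengthwise and flat in the wide lane. Next is the knife.

>>> jog_arm(plan=[0.003,0.003,-0.05,0,0,0.3,0.003,0.003,-0.09,0,0,0.3,0.003,0.003,-0.12,0,0,0.3,0.003,0.003,-0.138,0,0,0.3,0.003,0.003,-0.147,0,0,0.3,0.003,0.003,-0.149,0,0,0.3,0.003,0.003,-0.149,0,0,0.3])

```text
clock: 8.5
eef_pos: [511.2, -67.5, 8.6]
eef_rot: [-3.141, 0.001, -3.013]
wrist_force: [0.4, 0.6, 0.3]
finger_gap: 49.9
finger_force: 0.0
```

>>> jog_arm(plan=[0,0,0,0,0,0,0,0,0,0,0,0,0,0,0,0,0,0,0,0,0,0,0,0,0,0,0,0,0,0,0,0,0,0,0,0], claw=0.0, force=25)

```text
clock: 9.1
eef_pos: [511.0, -67.0, 8.3]
eef_rot: [-3.141, 0.001, -3.012]
wrist_force: [-2.1, 1.0, 7.1]
finger_gap: 23.8
finger_force: 25.0
```

>>> jog_arm(plan=[0,0,0.02,0,0,0,0,0,0.06,0,0,0,0,0,0.1,0,0,0,-0.082,-0.259,0.12,0,0,-1.5,-0.082,-0.259,0.12,0,0,-1.5,-0.082,-0.259,0.12,0,0,-1.5,-0.082,-0.259,0.12,0,0,-1.5,-0.082,-0.259,0.12,0,0,-1.5,-0.082,-0.259,0.12,0,0,-1.5,-0.082,-0.259,0.12,0,0,-1.5,-0.082,-0.259,0.12,0,0,-1.5,-0.082,-0.259,0.12,0,0,-1.5,-0.082,-0.259,0.12,0,0,-1.5])

```text
clock: 10.4
eef_pos: [429.3, -325.0, 127.9]
eef_rot: [3.141, -0.0, -3.037]
wrist_force: [0.1, 0.7, -1.0]
finger_gap: 23.6
finger_force: 25.0
```

```bash
python3 meas.py w4
```

```text
t 10.4 tcp [ 429.3 -325.   127.9] yaw -174.0 gap 23.6
cam [ 354. -333.  308.]
[  232    99   219   202 30473] all [ 429.3 -278.2] [178. 170.] 6.0 top z 30.8 [ 431.1 -245.1] [141.7  11.2] 5.9
[   0  144   49  196 4496] all [ 498.1 -544.8] [ 39.5 184.2] 85.6 top z 19.2 [ 509.9 -556.2] [10.2 92.9] 85.3
[310 382  16  38 408] all [ 618.8 -269.3] [23.4 12. ] 14.2 top z 32.7 [ 618.9 -269. ] [23.2 11.5] 15.7
```

View pics/w4.png

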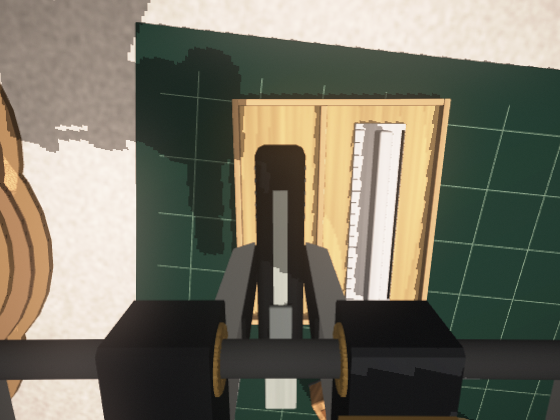

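The knife hangs level over the narrow lane (280,230), and the rule lies straight in the wide lane (375,210).

>>> jog_arm(plan=[0,0,-0.04,0,0,0,0,0,-0.075,0,0,0,0,0,-0.098,0,0,0,0,0,-0.108,0,0,0,0,0,-0.112,0,0,0,0,0,-0.114,0,0,0,0,0,-0.115,0,0,0,0,0,-0.115,0,0,0,0,0,-0.115,0,0,0])

```text
clock: 11.35
eef_pos: [429.1, -326.3, 13.6]
eef_rot: [-3.141, 0.001, -3.038]
wrist_force: [0.2, 0.5, -0.1]
finger_gap: 23.8
finger_force: 25.0
```

>>> jog_arm(plan=[0,0,-0.0004,0,0,0,0,0,-0.0004,0,0,0,0,0,-0.0004,0,0,0])

```text
clock: 11.65
eef_pos: [429.1, -326.3, 13.3]
eef_rot: [-3.141, 0.001, -3.038]
wrist_force: [-2.4, 2.0, 6.3]
finger_gap: 23.6
finger_force: 25.0
```

>>> jog_arm(plan=[0,0,0,0,0,0,0,0,0,0,0,0,0,0,0,0,0,0,0,0,0,0,0,0,0,0,0.01,0,0,0,0,0,0.03,0,0,0,0,0,0.08,0,0,0,0,0,0.13,0,0,0,0.244,0.334,0.172,0,0,-6,0.244,0.334,0.172,0,0,-6,0.244,0.334,0.172,0,0,-6,0.244,0.334,0.172,0,0,-6,0.244,0.334,0.172,0,0,-6,0.244,0.334,0.172,0,0,-6,0.244,0.334,0.172,0,0,-6,0.244,0.334,0.172,0,0,-6,0.244,0.334,0.172,0,0,-6,0.244,0.334,0.172,0,0,-6,0.244,0.334,0.172,0,0,-6], claw=0.033)

```text
clock: 13.55
eef_pos: [672.4, 7.5, 184.7]
eef_rot: [-3.141, -0.0, 3.14]
wrist_force: [0.5, -0.3, -0.2]
finger_gap: 33.3
finger_force: 0.0
```

```bash
python3 meas.py w5; python3 - <<'E'
from h import *
c,p,d=snap("top"); save("top2",cv2.resize(p[170:260,360:450],None,fx=4,fy=4))
E
```

```text
t 13.6 tcp [672.4   7.5 184.7] yaw 179.9 gap 33.3
cam [597.   7. 365.]
[   0    0   70   39 2300] all [ 518.1 -213.6] [28.7 63.4] 4.1 top z 17.6 [ 518.  -211.2] [27.8 58.5] 4.3
[ 444    0  116   45 4843] all [521.7 207.4] [103.5  35.4] 88.5 top z 17.7 [522.9 204.6] [97.6 33.6] 89.4
[   0  105   66   88 3607] all [ 632.2 -239.7] [69.4 43.4] 33.6 top z 33.6 [ 633.  -239.2] [67.5 43. ] 33.2
[ 481  120   77   63 3340] all [634.8 232.8] [57.  57.8] 44.8 top z 30.0 [634.7 233.3] [56.4 56.8] 44.8
[ 100  153   95   88 5002] all [ 676.2 -118.5] [78.8 78.7] 31.5 top z 42.8 [ 676.2 -118.6] [78.7 78.6] 67.2
[ 374  156   48   45 1648] all [660.2 120.1] [39.  38.6] 7.5 top z 48.9 [660.3 120.3] [17.3 17.3] 38.9
[ 263  172   42   47 1502] all [674.4  10.5] [37.4 37.4] 14.3 top z 66.9 [674.8  10.6] [9.3 9.9] 30.9
[148 270  64  14 425] all [ 769.5 -101.4] [67.5  8.1] 82.8 top z 11.8 [ 769.4 -101.7] [66.9  8.1] 82.8
[357 270  25  30 417] all [775.7 101.2] [15.9 32.1] 67.8 top z 19.1 [775.7 101.2] [15.9 32.1] 67.8
[247 281  36   9 196] all [780.9  -9.8] [38.3  7.1] 84.3 top z 11.8 [781.   -9.8] [38.3  7. ] 84.3
```

View pics/top2.png

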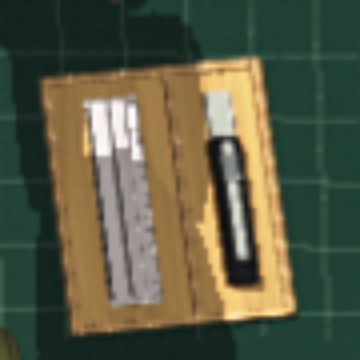

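View pics/w5.png

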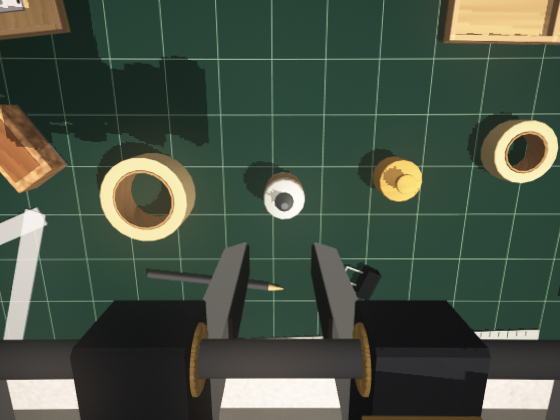

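Both items lie lengthwise in their lanes: the rule at (120,200) and the knife at (235,190). The wrist view shows the bottle at (284,195), the weight at (400,180), the small roll at (520,152) and the large roll at (147,197). I take the bottle next.

>>> jog_arm(plan=[0.002,0.003,-0.01,0,0,0,0.002,0.003,-0.02,0,0,0,0.002,0.003,-0.03,0,0,0,0.002,0.003,-0.06,0,0,0,0.002,0.003,-0.1,0,0,0,0.002,0.003,-0.135,0,0,0,0.002,0.003,-0.155,0,0,0,0.002,0.003,-0.165,0,0,0,0.002,0.003,-0.167,0,0,0,0.002,0.003,-0.167,0,0,0], claw=0.064)

```text
clock: 14.65
eef_pos: [675.2, 10.9, 18.2]
eef_rot: [-3.142, 0.001, 3.14]
wrist_force: [0.3, -0.0, 0.2]
finger_gap: 64.2
finger_force: 0.0
```

>>> jog_arm(plan=[0,0,0,0,0,0,0,0,0,0,0,0,0,0,0,0,0,0,0,0,0,0,0,0,0,0,0,0,0,0,0,0,0,0,0,0], claw=0.0, force=20)

```text
clock: 15.25
eef_pos: [675.0, 11.0, 18.1]
eef_rot: [-3.142, 0.001, 3.14]
wrist_force: [-1.1, 0.1, 5.0]
finger_gap: 37.9
finger_force: 20.0
```

>>> jog_arm(plan=[0,0,0.02,0,0,0,0,0,0.06,0,0,0,-0.271,0.284,0.09,0,0,-1,-0.271,0.284,0.09,0,0,-1,-0.271,0.284,0.09,0,0,-1,-0.271,0.284,0.09,0,0,-1,-0.271,0.284,0.09,0,0,-1,-0.271,0.284,0.09,0,0,-1,-0.271,0.284,0.09,0,0,-1,-0.271,0.284,0.09,0,0,-1,-0.271,0.284,0.09,0,0,-1,-0.271,0.284,0.06,0,0,-1,-0.271,0.284,0.03,0,0,-1,-0.271,0.284,0.014,0,0,-1,-0.271,0.284,0.008,0,0,-1,-0.271,0.284,0.006,0,0,-1,-0.271,0.284,0.005,0,0,-1,-0.271,0.284,0.005,0,0,-1,-0.271,0.284,0.005,0,0,-1])

```text
clock: 17.15
eef_pos: [404.2, 295.1, 23.2]
eef_rot: [3.141, 0.001, 3.123]
wrist_force: [-0.7, 0.1, -0.3]
finger_gap: 37.6
finger_force: 20.0
```

>>> jog_arm(plan=[0,0,-0.0004,0,0,0,0,0,-0.0004,0,0,0])

```text
clock: 17.35
eef_pos: [404.2, 295.1, 23.0]
eef_rot: [3.141, 0.001, 3.123]
wrist_force: [-1.3, -1.1, 6.7]
finger_gap: 37.4
finger_force: 20.0
```

>>> jog_arm(plan=[0,0,0,0,0,0,0,0,0,0,0,0,0,0,0,0,0,0,0,0,0,0,0,0,0,0,0.02,0,0,0,0,0,0.06,0,0,0,0,0,0.11,0,0,0,0.256,-0.175,0.13,0,0,0,0.256,-0.175,0.13,0,0,0,0.256,-0.175,0.13,0,0,0,0.256,-0.175,0.13,0,0,0,0.256,-0.175,0.13,0,0,0,0.256,-0.175,0.13,0,0,0,0.256,-0.175,0.13,0,0,0,0.256,-0.175,0.13,0,0,0,0.256,-0.175,0.13,0,0,0,0.256,-0.175,0.13,0,0,0], claw=0.058)

```text
clock: 19.05
eef_pos: [658.9, 121.2, 152.3]
eef_rot: [3.142, -0.0, 3.124]
wrist_force: [0.1, 0.8, 0.4]
finger_gap: 57.7
finger_force: 0.0
```

```bash
python3 meas.py w6
```

```text
t 19.1 tcp [658.9 121.2 152.3] yaw 179.0 gap 57.7
cam [583. 122. 332.]
[  321     0   239    54 12325] all [520.5 249. ] [184.   39.6] 88.6 top z 29.1 [514.2 292.6] [46.5 14.6] 87.7
[ 373  135   74   69 3133] all [634.3 233.4] [56.9 57. ] 66.9 top z 29.9 [634.4 233.4] [56.8 56.6] 32.3
[   0  176   68   97 4362] all [ 679.2 -108.3] [59.2 78.9] 70.0 top z 42.6 [680.6 -98.3] [38.4 79. ] 77.9
[ 256  176   46   49 1774] all [659.8 119.7] [39.  38.9] 0.7 top z 48.7 [660.1 119.8] [17.2 17.4] 72.9
[ 476  259   38   46 1211] all [750.1 329.2] [31.7 48.7] 89.9 top z 9.2 [750.1 329.2] [31.7 48.7] 89.9
[ 518  282   42   54 1321] all [782.7 385.3] [51.  42.4] 27.9 top z 9.1 [782.7 385.3] [51.  42.4] 27.9
[249 297  25  33 466] all [775.5 100.3] [15.1 32.9] 66.7 top z 18.9 [775.5 100.3] [15.1 32.9] 66.7
[ 23 302  34   9 214] all [ 767.9 -120.3] [30.6  7.6] 83.1 top z 11.9 [ 767.9 -120.5] [30.1  7.6] 83.1
```

>>> jog_arm(plan=[0,0,-0.04,0,0,0,0,0,-0.08,0,0,0,0,0,-0.115,0,0,0,0,0,-0.132,0,0,0,0,0,-0.14,0,0,0,0,0,-0.142,0,0,0,0,0,-0.142,0,0,0])

```text
clock: 19.8
eef_pos: [660.5, 120.2, 11.7]
eef_rot: [3.141, 0.002, 3.123]
wrist_force: [-1.0, -0.0, -0.2]
finger_gap: 57.9
finger_force: 0.0
```

>>> jog_arm(plan=[0,0,0,0,0,0,0,0,0,0,0,0,0,0,0,0,0,0,0,0,0,0,0,0,0,0,0,0,0,0,0,0,0,0,0,0], claw=0.0, force=40)

```text
clock: 20.4
eef_pos: [660.2, 120.1, 11.0]
eef_rot: [3.141, 0.001, 3.123]
wrist_force: [-2.1, 0.9, 5.7]
finger_gap: 38.7
finger_force: 40.0
```

>>> jog_arm(plan=[0,0,0.02,0,0,0,0,0,0.06,0,0,0,-0.258,0.086,0.09,0,0,0,-0.258,0.086,0.09,0,0,0,-0.258,0.086,0.09,0,0,0,-0.258,0.086,0.09,0,0,0,-0.258,0.086,0.09,0,0,0,-0.258,0.086,0.09,0,0,0,-0.258,0.086,0.09,0,0,0,-0.258,0.086,0.09,0,0,0,-0.258,0.086,0.06,0,0,0,-0.258,0.086,0.03,0,0,0,-0.258,0.086,0.014,0,0,0,-0.258,0.086,0.008,0,0,0,-0.258,0.086,0.006,0,0,0,-0.258,0.086,0.005,0,0,0,-0.258,0.086,0.005,0,0,0,-0.258,0.086,0.005,0,0,0])

```text
clock: 22.2
eef_pos: [402.7, 205.9, 16.0]
eef_rot: [3.141, 0.001, 3.122]
wrist_force: [-0.6, -2.7, 5.7]
finger_gap: 38.6
finger_force: 40.0
```

>>> jog_arm(plan=[0,0,0,0,0,0,0,0,0,0,0,0,0,0,0,0,0,0,0,0,0,0,0,0,0,0,0.02,0,0,0,0,0,0.06,0,0,0,0,0,0.11,0,0,0,0.232,0.0275,0.13,0,0,0,0.232,0.0275,0.13,0,0,0,0.232,0.0275,0.13,0,0,0,0.232,0.0275,0.13,0,0,0,0.232,0.0275,0.13,0,0,0,0.232,0.0275,0.13,0,0,0,0.232,0.0275,0.13,0,0,0,0.232,0.0275,0.13,0,0,0], claw=0.054)

```text
clock: 23.7
eef_pos: [632.9, 233.5, 145.1]
eef_rot: [-3.141, -0.001, 3.123]
wrist_force: [0.3, -0.2, 0.0]
finger_gap: 53.9
finger_force: 0.0
```

>>> jog_arm(plan=[0,0,-0.02,0,0,0,0,0,-0.04,0,0,0,0,0,-0.06,0,0,0,0,0,-0.09,0,0,0,0,0,-0.115,0,0,0,0,0,-0.13,0,0,0,0,0,-0.136,0,0,0,0,0,-0.137,0,0,0,0,0,-0.137,0,0,0], claw=0.078)

```text
clock: 24.6
eef_pos: [634.3, 233.7, 9.4]
eef_rot: [3.141, 0.002, 3.123]
wrist_force: [0.1, -1.0, 0.9]
finger_gap: 77.9
finger_force: 0.0
```

>>> jog_arm(plan=[0,0,0,0,0,0,0,0,0,0,0,0,0,0,0,0,0,0,0,0,0,0,0,0,0,0,0,0,0,0,0,0,0,0,0,0], claw=0.0, force=20)

```text
clock: 25.2
eef_pos: [634.1, 233.5, 8.7]
eef_rot: [3.141, 0.001, 3.123]
wrist_force: [-1.4, -0.5, 5.4]
finger_gap: 57.3
finger_force: 20.0
```

At this grip height the fingers would barely fit inside the 84 mm pocket, so I regrip 6 mm higher so they stay above the walls.

>>> jog_arm(plan=[0,0,0,0,0,0,0,0,0,0,0,0,0,0,0,0,0,0,0,0,0.006,0,0,0,0,0,0.006,0,0,0,0,0,0.006,0,0,0], claw=0.07)

```text
clock: 25.8
eef_pos: [634.0, 233.5, 14.5]
eef_rot: [3.141, 0.0, 3.123]
wrist_force: [-1.0, 0.8, 0.3]
finger_gap: 70.4
finger_force: 0.0
```

>>> jog_arm(plan=[0,0,0,0,0,0,0,0,0,0,0,0,0,0,0,0,0,0,0,0,0,0,0,0,0,0,0,0,0,0], claw=0.0)

```text
clock: 26.3
eef_pos: [633.8, 233.4, 14.1]
eef_rot: [-3.142, -0.0, 3.123]
wrist_force: [-0.1, -0.1, -0.6]
finger_gap: 57.1
finger_force: 20.0
```

>>> jog_arm(plan=[0,0,0.02,0,0,0,0,0,0.06,0,0,0,-0.143,-0.029,0.08,0,0,0,-0.143,-0.029,0.08,0,0,0,-0.143,-0.029,0.08,0,0,0,-0.143,-0.029,0.08,0,0,0,-0.143,-0.029,0.08,0,0,0,-0.143,-0.029,0.08,0,0,0,-0.143,-0.029,0.05,0,0,0,-0.143,-0.029,0.025,0,0,0,-0.143,-0.029,0.012,0,0,0,-0.143,-0.029,0.007,0,0,0,-0.143,-0.029,0.0055,0,0,0,-0.143,-0.029,0.005,0,0,0,-0.143,-0.029,0.005,0,0,0,-0.143,-0.029,0.005,0,0,0])

```text
clock: 27.9
eef_pos: [491.2, 204.6, 19.8]
eef_rot: [3.141, 0.001, 3.123]
wrist_force: [-0.1, -0.4, -0.5]
finger_gap: 57.5
finger_force: 20.0
```

>>> jog_arm(plan=[0,0,-0.0006,0,0,0,0,0,-0.0006,0,0,0,0,0,-0.0006,0,0,0])

```text
clock: 28.2
eef_pos: [491.1, 204.6, 18.9]
eef_rot: [3.141, 0.001, 3.123]
wrist_force: [-0.0, -0.1, 4.5]
finger_gap: 57.0
finger_force: 20.0
```

>>> jog_arm(plan=[0,0,0,0,0,0,0,0,0,0,0,0,0,0,0,0,0,0,0,0,0,0,0,0,0,0,0.02,0,0,0,0,0,0.06,0,0,0,0,0,0.11,0,0,0,0,0,0.16,0,0,0,0.03,-0.18,0.2,0,0,0,0.03,-0.18,0.2,0,0,0,0.03,-0.18,0.2,0,0,0,0.03,-0.18,0.2,0,0,0,0.03,-0.18,0.2,0,0,0,0.03,-0.18,0.2,0,0,0], claw=0.068)

```text
clock: 29.6
eef_pos: [520.8, 24.1, 218.4]
eef_rot: [3.141, -0.0, 3.121]
wrist_force: [0.5, 1.1, -0.8]
finger_gap: 67.8
finger_force: 0.0
```

```bash
python3 - <<'E'
from h import *
c,p,d=snap("side"); save("side1",p)
c,p,d=snap("wrist"); W=world(c,d); save("w7",p); h=W[...,2]
t=np.array([447.9,249.8]); a=np.radians(-1.2); R=np.array([[np.cos(a),np.sin(a)],[-np.sin(a),np.cos(a)]])
L=(W[...,:2]-t)@R.T
for q in((1,-1),(-1,1),(-1,-1)):
    m=np.isfinite(h)&(abs(L[...,0]-44.5*q[0])<40)&(abs(L[...,1]-44.5*q[1])<40)&(h>14)
    P=L[m]; print(q,m.sum(),[np.round(x,1) for x in cv2.minEnclosingCircle(P.astype(np.float32))] if len(P) else 0,"top",np.percentile(h[m],98) if len(P) else 0)
E
```

```text
(1, -1) 2374 [array([ 45.2, -45.2]), np.float64(29.0)] top 35.18749820193036
(-1, 1) 919 [array([-44. ,  40.2]), np.float64(19.1)] top 48.05325480562579
(-1, -1) 1980 [array([-43.5, -45.8]), np.float64(20.4)] top 53.943471886175004
```

View pics/side1.png

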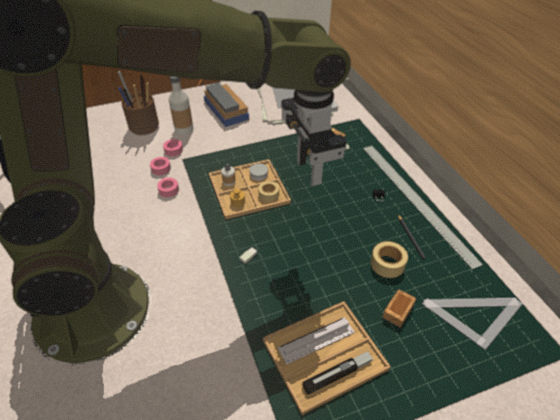

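View pics/w7.png

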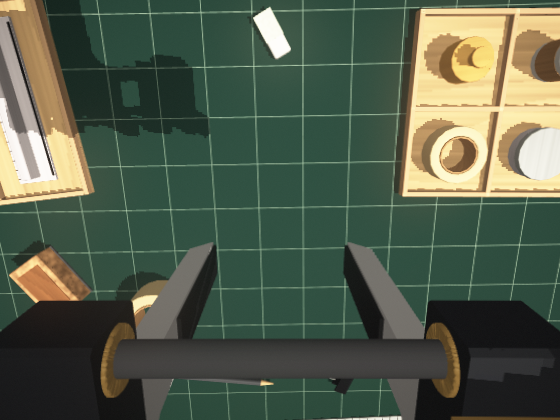

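The side view shows the bottle (228,176), weight (237,198) and small roll (268,190) upright or flat, each in its own pocket. The rule (315,340) and knife (338,375) are in their lanes, and the large roll and block haven't moved. Handing in.

```bash
python3 -c "
from h import *
print(manip.sign_off())"
```

```text
the job is handed in; nothing more can be done
None
```

Both trays are made up in the order asked and the job is handed in at about 30 s: rule and knife are in their lanes, bottle, weight and small tape each have their own pocket, and the large tape and sanding block were left alone; the sign-off gave no verdict.

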